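Lay the slide boxes flat

ROBOT

A 6-joint arm with a two-finger parallel gripper is mounted at the origin on a cart in front of the work surface, level with it; the furniture and walls round the work are solid. World frame = base frame: x ahead of the robot, y to its left, z up, the work surface at z = 0. Lengths are in m, angles in degrees, forces in N, time in s.
With the tool pointing down it reaches from about 0.25 to 0.725 m from the base axis. Payload 9.7 kg.
Tool frame: the origin (TCP) lies at the very end of the fingers, on their centre line; the grasp point (between the pads) lies 19 mm behind it (bot.grip_depth is the distance from the TCP to the grasp point, in m); z points along the fingers, y is the direction in which the jaws open and shut (so a half turn about z gives the same grasp; the last joint's range is limited). The gripper opens to 85 mm and grips with 20 to 120 N. Pads are 22 mm wide; open, the fingers measure 114 mm over their backs; the gripper's body (76 mm by 85 mm) begins 54 mm behind the grasp point. The pads swing forward as they close: fully open they stand 13 mm farther back than shut.
Start: joints at [70.875, 4.979, 10.078, 95.1, 0, 90], TCP at [0.18, 0.52, 0.193] pointing down, gripper open.
Joint ranges: [-179.16, 179.16], [-48.56, 103.87], [-65.8, 70.77], [-126.05, 130.52], [-82.76, 87.17], [-180, 180]. Speed limits (degrees/s): [127.2, 127.2, 147.25, 180, 180, 180].

INTERFACE

Orientations are given as [roll, pitch, yaw] about the fixed x, y, z axes, in that order (R = Rz(yaw) Ry(pitch) Rx(roll)).
In Python, from workcell import bot, viewer gives the robot as it stands.
- The arm moves only by the tool arm_command, never from a script. Its argument "motion" is a list of rows, each a list of 3 entries, a list of its own where there are three numbers: the opening, from 0 (shut) to 1 (fully open), then the shift along the tool's x, y, z in units of 60 mm (1.0 is 60 mm), then the turn, a rotation vector about the tool's x, y, z in units of 6 degrees (1.0 is 6 degrees). A call has 1 to 12 rows; each row shifts and turns the commanded pose from where the row before left it, along the tool's axes as they then stand; what a row does not reach is not made up. A row lasts 1/8 s, in which the tool goes at most 62.5 mm and 10.7 degrees, less where a joint would pass 70% of its speed; a pose out of reach is approached as far as the arm can. A call is refused whole if a number of a shift passes 1 or a number of a turn 1, either way. A call with a gripper value outside its range is refused whole. The fingers move at their own pace and stop on an object; "newtons" is the grip in N (left out, the last holds). Time passes only in rows, so rows that do not move let the fingers close. It gives the time, the measured TCP pose, the force and the opening at its end, in the units of the state.
- bot.get_obs(): the state, without advancing time (a new reading comes with each control period).
- viewer.camera(name): name is "side" or "top" or "wrist"; returns the picture (384x512x3 uint8, blue, green, red); there is no depth.
- viewer.calibration(name): a dict with "fx", "fy", "cx", "cy" (pixels), "T" (4x4, takes a point from camera to world coordinates). Camera axes: x right, y down, z forward; pixel columns grow to the right and rows downward; lengths in m; the calibration is good to about 2 mm. A picture is of the moment at which its call begins: read the wrist's pose just before it. calibration takes no time and is no camera call; for the wrist camera it gives the pose at the moment of the call.
- bot.job_done(): hands the job in, once; it reports no verdict.
The state is a dict: "time": time; "q": joint angles; "qd": joint speeds; "joint_efforts": joint torques, N m; "ee_pos": TCP position; "tcp_rot": TCP orientation; "wrist_force": force on the tool from outside, world axes, zero at the start; "torque": the same for the moment, N m; "opening": finger opening in m.
Only numpy, scipy, OpenCV 4.12 (cv2) and the standard library are available. Lean on these libraries where they do the work, as an engineer would, in place of code of your own. Each camera call takes 0.05 s, during which the arm holds its last target.

TASK

Two slide boxes have been left standing on edge on the bench. Without picking anything up or gripping it, push each one over gently with the fingertips so that it lies flat with its lid on top (not underneath), right beside where it stood, without shoving it along the bench. Leave everything else on the bench undisturbed.

Things in the scene. Friction and masses are not known exactly. Their poses are not given: they have to be found in the camera images.
- slide_box_low: Closed slide box (lid fixed shut) 86 (x) x 98 (y) x 30 mm (z), 0.15-0.31 kg. Hinge at +x, catch at -x. Origin: centre of the underside; +z points out of the lid, whose face is 30 mm from the origin. Starts on its hinge edge (+x down), 86 mm tall, lid away from the robot, turned up to 29 deg. Pushed near its top edge it tips without sliding; past about 20 deg it falls by itself.
- slide_box_tall: Closed slide box (lid fixed shut) 86 (x) x 98 (y) x 30 mm (z), 0.15-0.31 kg. Hinge at +x, catch at -x. Origin: centre of the underside; +z points out of the lid, whose face is 30 mm from the origin. Starts on a short end (-y down), 98 mm tall, lid towards the robot, turned up to 29 deg. Pushed near its top edge it tips without sliding; past about 20 deg it falls by itself.
- forceps: steel curved forceps, 14x126x11 mm, lying along x on the bench between the two boxes; a bystander; origin at the centre of its underside
- moulds: small stack of steel base moulds, 30x39x22 mm, behind the boxes; a bystander; origin at the centre of its underside
- cassette: flat embedding cassette with a wax block, 40x28x11 mm, behind the boxes; a bystander; origin at the centre of its underside
- jar: staining jar with knobbed lid, 55 mm across, 114 mm tall, behind the boxes; a bystander; origin at the centre of its underside
- slide_rack: steel slide rack with a wire bail, 25x103x64 mm, behind the boxes on the right; a bystander; origin at the centre of its underside
- beaker: small glass beaker, 52 mm across, 65 mm tall, behind the boxes; a bystander; origin at the centre of its underside
- petri_dish: clear petri dish, 57 mm across, 12 mm tall, at the back beside the flotation bath; a bystander; origin at the centre of its underside
Not all that is in view belongs to the job. What is shaped like the slide_box_tall but yellow is not meant.

How it is judged (in metres and radians):
At the end, for the whole second after the job is handed in: Both slide boxes lie at rest flat on the bench, lid up within 0.08 rad, underside within 8 mm of the bench top, origin within 110 mm of where it started (tipping alone shifts it 60 to 70 mm) (angle between each of slide_box_low, slide_box_tall's own z axis and vertical below 0.08 rad and height (world z) of each of slide_box_low, slide_box_tall below 0.008 m and distance of each of slide_box_low, slide_box_tall from where it was at the start of the episode below 0.11 m and linear speed of each of slide_box_low, slide_box_tall below 0.02 m/s); the robot touches nothing.
It fails at once if a slide box is lifted: its origin rises above 75 mm (height (world z) of any of slide_box_low, slide_box_tall above 0.075 m).
It fails at once if a slide box is gripped or pressed with more than 18 N (contact force between the fingers and slide_box_low above 18 N or contact force between the fingers and slide_box_tall above 18 N).
It fails at once if a slide box is carried or shoved more than 180 mm (distance of any of slide_box_low, slide_box_tall from where it was at the start of the episode above 0.18 m).
It fails at once if a bystander is displaced more than 20 mm (distance of any of forceps, moulds, cassette, jar, slide_rack, beaker, petri_dish from where it was at the start of the episode above 0.02 m).
It fails at once if a bystander is tipped over (angle between any of forceps, moulds, cassette, jar, slide_rack, beaker, petri_dish's own z axis and vertical above 0.4 rad).
It also fails if it takes over 48 s, if anything falls off the work surface, if the arm or the gripper's body presses on something with over 40 N, if the wrist force passes 120 N, or if a joint passes its speed limit or range.

## Working session

There is one attempt and no reset: what is moved stays moved. The work goes in short steps, Python scripts to look and compute and a tool call to move; the robot and the scene stay as the last step left them, time stands still between calls to the robot, and variables do not carry over. Pictures are saved under pics/ and viewed, and the job is handed in when it is done.

Besides the shell and the picture viewer there is one more tool, called after "Call:" by a JSON object that holds its "method" and its "body". arm_command: Moves the arm, as the interface text tells. Its arguments: {"type":"object","properties":{"motion":{"type":"array"},"newtons":{"type":"number"}},"required":["motion"]}

```bash
mkdir -p pics
python3 - <<'E'
from workcell import bot, viewer
import cv2
for n in ("side","top","wrist"):
    im=viewer.camera(n); cv2.imwrite(f"pics/{n}0.png",im)
    c=viewer.calibration(n); print(n,{k:(v.round(3).tolist() if hasattr(v,'round') and k=='T' else v) for k,v in c.items()})
o=bot.get_obs(); print(o)
E
```

```text
side {'fx': 443.945235670841, 'fy': 443.945235670841, 'cx': 257.3643852252924, 'cy': 194.59050421987914, 'T': [[-0.99, -0.087, 0.108, 0.505], [-0.138, 0.652, -0.745, 0.818], [-0.006, -0.753, -0.658, 0.802], [0.0, 0.0, 0.0, 1.0]]}
top {'fx': 440.3417018881693, 'fy': 440.3417018881693, 'cx': 262.67912172815676, 'cy': 193.67926692591382, 'T': [[0.005, -0.985, 0.173, 0.415], [-1.0, -0.01, -0.029, 0.009], [0.03, -0.172, -0.985, 1.254], [0.0, 0.0, 0.0, 1.0]]}
wrist {'fx': 269.27086602608125, 'fy': 269.27086602608125, 'cx': 258.4156996077041, 'cy': 193.29295129538625, 'T': [[0.328, 0.899, 0.288, 0.105], [0.945, -0.312, -0.102, 0.545], [-0.001, 0.306, -0.952, 0.373], [0.0, 0.0, 0.0, 1.0]]}
{'time': 0.15, 'q': array([7.08756190e+01, 5.00523487e+00, 1.00464015e+01, 9.50992342e+01,
       1.80042642e-04, 8.99993220e+01]), 'qd': array([-0.02266831, -0.06665904,  0.16062655,  0.00860747, -0.11047808,
        0.04033613]), 'joint_efforts': array([-2.43095077e-03, -5.20763075e+01,  4.65043437e+01,  1.38425716e-02,
       -1.04229941e-04, -6.99721795e-06]), 'ee_pos': array([0.18012433, 0.51945616, 0.19244637]), 'tcp_rot': array([-1.79941932e+02, -1.80729730e-04,  1.60876297e+02]), 'wrist_force': array([ 0.28847731, -0.09111349,  0.23472128]), 'torque': array([ 0.0239857 , -0.04185826, -0.00529621]), 'opening': 0.08519923664533674}
```

View pics/side0.png

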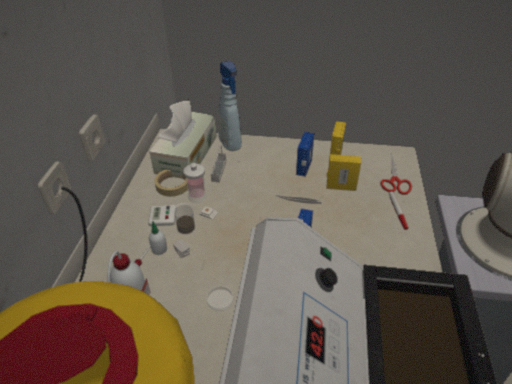

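View pics/top0.png

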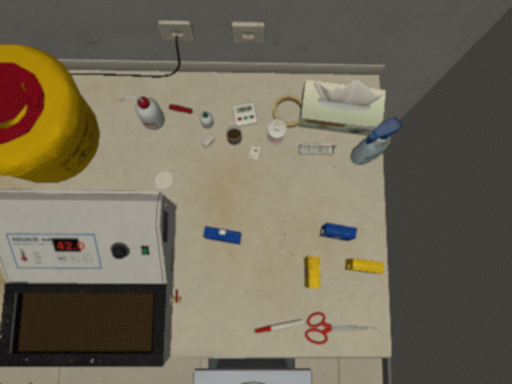

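Run:
```python
import cv2
t=cv2.imread("pics/top0.png"); s=cv2.imread("pics/side0.png")
cv2.imwrite("pics/topc.png",cv2.resize(t[210:300,190:390],None,fx=4,fy=4,interpolation=cv2.INTER_CUBIC))
cv2.imwrite("pics/sidec.png",cv2.resize(s[115:240,260:420],None,fx=4.7,fy=4.7,interpolation=cv2.INTER_CUBIC))
```

```text
(no output)
```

View pics/topc.png

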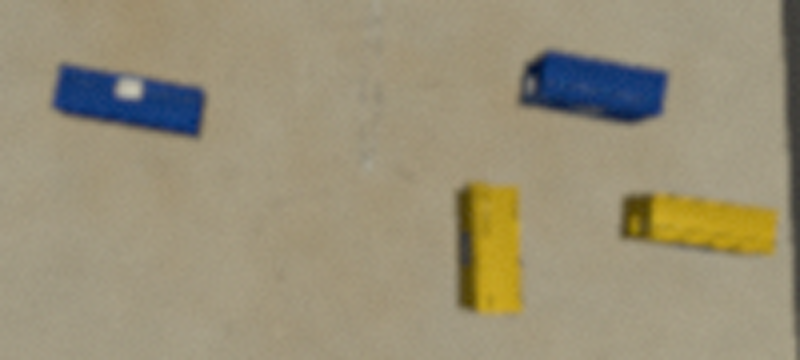

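View pics/sidec.png

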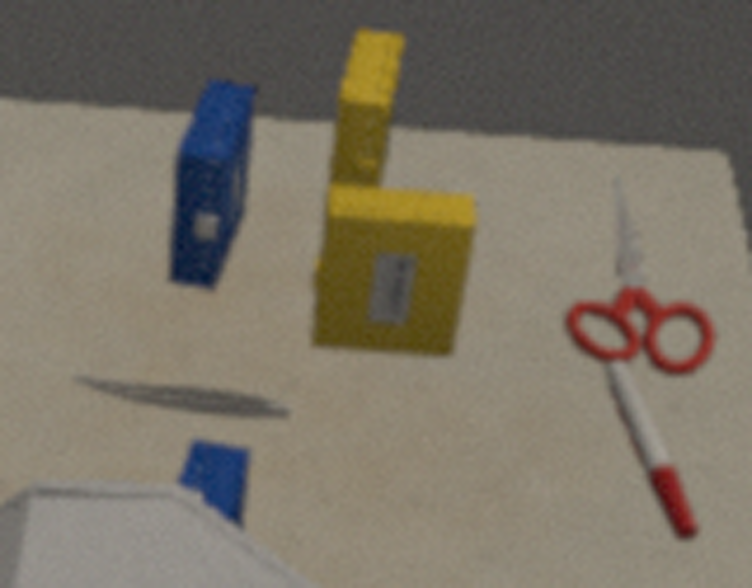

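View pics/wrist0.png

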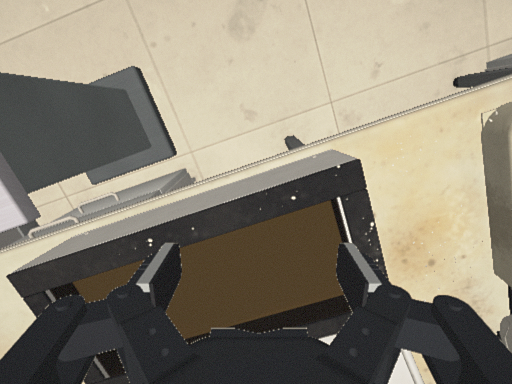

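```bash
cat > h.py <<'E'
import numpy as np
from workcell import bot, viewer
def ray(n,u,v,z):
    c=viewer.calibration(n);T=np.array(c['T'])
    d=T[:3,:3]@np.array([(u-c['cx'])/c['fx'],(v-c['cy'])/c['fy'],1])
    return T[:3,3]+d*(z-T[2,3])/d[2]
def proj(n,p):
    c=viewer.calibration(n);T=np.array(c['T'])
    q=T[:3,:3].T@(np.array(p)-T[:3,3]); return np.array([c['fx']*q[0]/q[2]+c['cx'],c['fy']*q[1]/q[2]+c['cy']])
E
python3 - <<'E'
from h import *
print("tcp",proj("top",bot.get_obs()['ee_pos']),proj("side",bot.get_obs()['ee_pos']))
for nm,z,pts in (("low",.086,[(62,65),(205,90),(200,137),(54,108)]),("tall",.098,[(548,52),(667,70),(660,115),(635,120),(540,88)]),("yel",.086,[(472,185),(518,186),(521,312),(462,312)])):
    for u,v in pts: print(nm,ray("top",190+u/4,210+v/4,z).round(3),ray("top",190+u/4,210+v/4,0).round(3))
E
python3 - <<'E'
import cv2
t=cv2.imread("pics/top0.png")
for n,(x,y) in {"low":(196,216),"tall":(312,212)}.items():
    cv2.imwrite(f"pics/c_{n}.png",cv2.resize(t[y:y+40,x:x+54],None,fx=12,fy=12,interpolation=cv2.INTER_CUBIC))
E
```

```text
tcp [ 20.87107051 375.71843332] [533.81794781 415.10316975]
low [0.531 0.126 0.086] [0.539 0.134 0.   ]
low [0.515 0.031 0.086] [0.522 0.032 0.   ]
low [0.484 0.034 0.086] [0.489 0.036 0.   ]
low [0.502 0.13  0.086] [0.509 0.139 0.   ]
tall [ 0.541 -0.196  0.098] [ 0.552 -0.213  0.   ]
tall [ 0.53  -0.275  0.098] [ 0.539 -0.299  0.   ]
tall [ 0.5   -0.269  0.098] [ 0.507 -0.293  0.   ]
tall [ 0.496 -0.253  0.098] [ 0.503 -0.275  0.   ]
tall [ 0.517 -0.19   0.098] [ 0.526 -0.207  0.   ]
yel [ 0.454 -0.146  0.086] [ 0.457 -0.157  0.   ]
yel [ 0.453 -0.176  0.086] [ 0.456 -0.19   0.   ]
yel [ 0.372 -0.177  0.086] [ 0.369 -0.191  0.   ]
yel [ 0.372 -0.138  0.086] [ 0.369 -0.149  0.   ]
```

View pics/c_low.png

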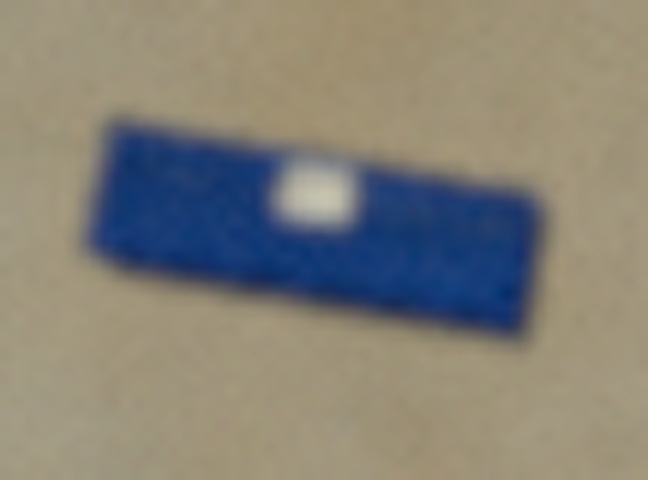

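View pics/c_tall.png

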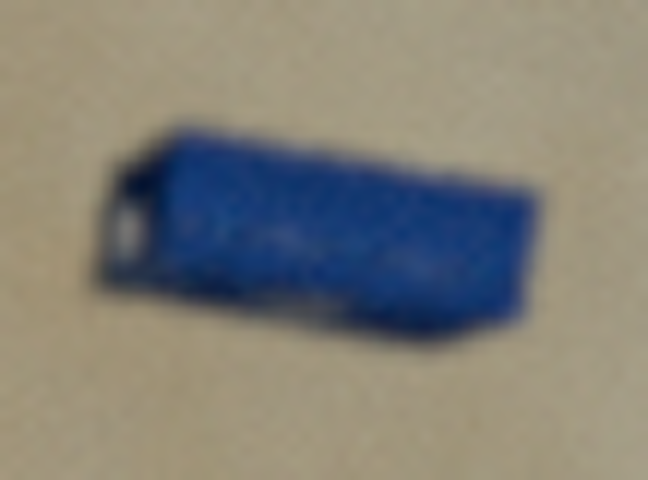

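Call:
{"method": "arm_command", "body": {"motion": [[0,[0,0,-0.5],[0,0,-0.8]],[0,[0,0,-0.5],[0,0,-0.8]],[0,[-0.7,-0.6,0],[0,0,0]],[0,[-0.7,-0.6,0],[0,0,0]],[0,[-0.7,-0.6,0],[0,0,0]],[0,[-0.7,-0.6,0],[0,0,0]],[0,[-0.7,-0.6,0],[0,0,0]],[0,[-0.7,-0.6,0],[0,0,0]],[0,[-0.7,-0.6,0],[0,0,0]],[0,[-0.7,-0.6,0],[0,0,0]],[0,[-0.7,-0.6,0],[0,0,0]],[0,[0,0,0],[0,0,0]]]}}

```text
time: 1.65
ee_pos: [0.5009, 0.1348, 0.2519]
tcp_rot: [-179.9, -0.1, 170.2]
wrist_force: [-0.5, -0.0, -0.8]
opening: -0.0
```

Call:
{"method": "arm_command", "body": {"motion": [[0,[-0.56,-0.43,0.4],[0,0,0]],[0,[-0.56,-0.43,0.4],[0,0,0]],[0,[0,0,0.6],[0,0,0]],[0,[0,0,0.3],[0,0,0]],[0,[0,0,0],[0,0,0]],[0,[0,0,0],[0,0,0]]]}}

```text
time: 2.4
ee_pos: [0.5572, 0.0761, 0.1521]
tcp_rot: [180.0, 0.1, 170.5]
wrist_force: [-0.4, -0.5, -0.8]
opening: 0.0001
```

Run:
```python
from h import *
import cv2
print(bot.get_obs()['ee_pos'])
for n in("wrist","side","top"):
    im=viewer.camera(n); cv2.imwrite(f"pics/{n}1.png",im)
a=np.hstack([cv2.imread("pics/side1.png")[:300,150:450],cv2.imread("pics/top1.png")[84:384,150:450]]);cv2.imwrite("pics/st1.png",a)
```

```text
[0.55719537 0.0761487  0.15210966]
```

View pics/wrist1.png

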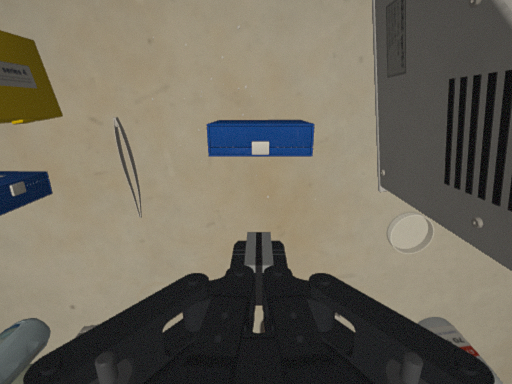

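View pics/st1.png

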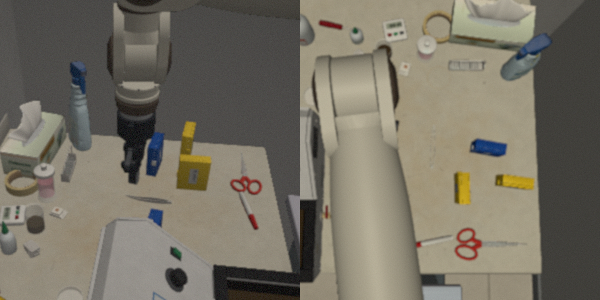

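Run:
```python
from h import *
for p in [(208,156),(313,156),(208,122),(313,122),(208,150),(313,150)]: print(p,ray("wrist",*p,.086).round(4))
print(proj("wrist",bot.get_obs()['ee_pos']))
import cv2
im=cv2.imread("pics/wrist1.png"); cv2.imwrite("pics/w1c.png",cv2.resize(im[110:170,195:325],None,fx=6,fy=6,interpolation=cv2.INTER_CUBIC))
```

```text
(208, 156) [0.5136 0.036  0.086 ]
(313, 156) [0.5296 0.1314 0.086 ]
(208, 122) [0.4839 0.0428 0.086 ]
(313, 122) [0.4994 0.1346 0.086 ]
(208, 150) [0.5082 0.0372 0.086 ]
(313, 150) [0.5241 0.132  0.086 ]
[258.67988379 221.93975738]
```

View pics/w1c.png

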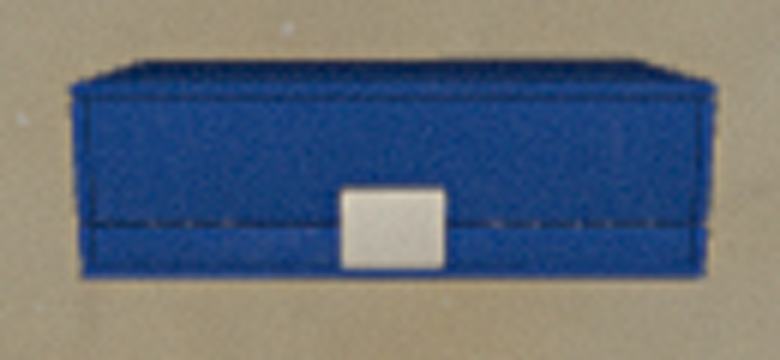

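Call:
{"method": "arm_command", "body": {"motion": [[0,[0,0,0.4],[0,0,0]],[0,[0,0,0.4],[0,0,0]],[0,[0,0,0.35],[0,0,0]],[0,[0,0,0.2],[0,0,0]],[0,[0.15,0,0],[0,0,0]],[0,[0.15,0,0],[0,0,0]],[0,[0.12,0,0],[0,0,0]],[0,[0.12,0,0],[0,0,0]],[0,[0.12,0,0],[0,0,0]],[0,[0,0,0],[0,0,0]]]}}

```text
time: 3.8
ee_pos: [0.5177, 0.0822, 0.0702]
tcp_rot: [180.0, 0.0, 170.5]
wrist_force: [0.8, 0.1, -0.9]
opening: 0.0
```

Run:
```python
from h import *
import cv2
o=bot.get_obs();print(o['ee_pos'],o['wrist_force'])
im=viewer.camera("wrist"); cv2.imwrite("pics/wrist2.png",im)
```

```text
[0.51772234 0.08221888 0.07021316] [ 0.81042285  0.06073921 -0.86286727]
```

View pics/wrist2.png

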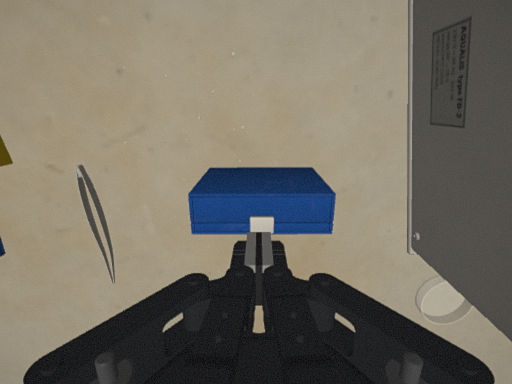

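Call:
{"method": "arm_command", "body": {"motion": [[0,[0.12,0,0],[0,0,0]],[0,[0.12,0,0],[0,0,0]],[0,[0.12,0,0],[0,0,0]],[0,[0.1,0,0],[0,0,0]],[0,[0,0,0],[0,0,0]],[0,[0,0,0],[0,0,0]],[0,[0,0,0],[0,0,0]]]}}

```text
time: 4.72
ee_pos: [0.491, 0.0866, 0.0699]
tcp_rot: [-180.0, -0.0, 170.5]
wrist_force: [-0.6, 0.1, -0.0]
opening: -0.0
```

Run:
```python
from h import *
import cv2
o=bot.get_obs();print(o['ee_pos'],o['wrist_force'])
im=viewer.camera("wrist"); cv2.imwrite("pics/wrist3.png",im)
```

```text
[0.49097374 0.0866385  0.06994753] [-0.64581449  0.12410885 -0.02747152]
```

View pics/wrist3.png

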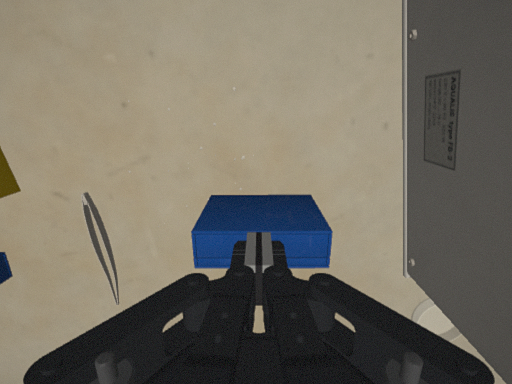

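Run:
```python
from h import *
import cv2
print([proj("wrist",bot.get_obs()['ee_pos']+np.array([0,0,d])) for d in (0,.01,.02)])
a=viewer.camera("side");b=viewer.camera("wrist")
cv2.imwrite("pics/st3.png",np.hstack([cv2.resize(a[150:270,230:350],None,fx=3.3,fy=3.3),cv2.resize(b[180:280,185:340],(600,396))[:,:400]]))
cv2.imwrite("pics/w3.png",cv2.resize(b[180:280,185:340],None,fx=5,fy=5))
```

```text
[array([258.67434459, 221.94541443]), array([258.68409621, 227.80834971]), array([258.69489486, 234.30078345])]
```

View pics/st3.png

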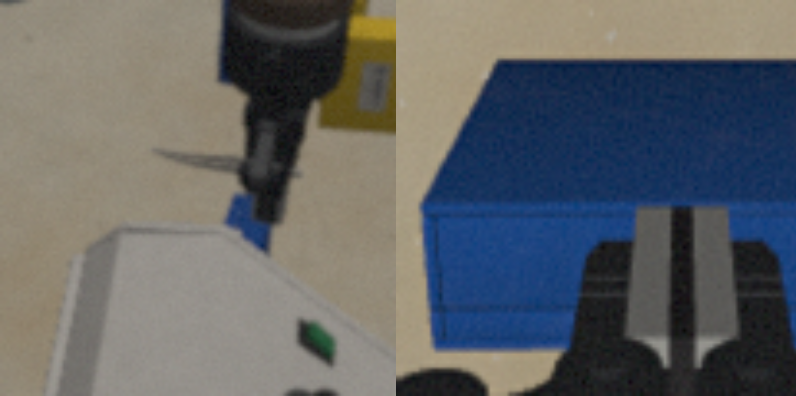

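View pics/w3.png

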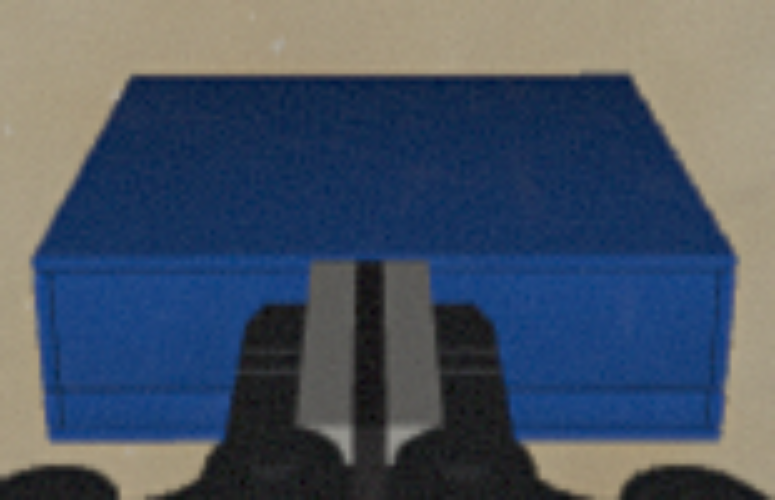

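Run:
```python
from h import *
for p in [(192,232),(332,232),(194,267.5),(329,267.5)]: print(p,ray("wrist",*p,.086).round(4))
for p in [(210,195),(312,195)]: print(p,ray("wrist",*p,.0).round(4))
```

```text
(192, 232) [0.4837 0.0423 0.086 ]
(332, 232) [0.4993 0.1352 0.086 ]
(194, 267.5) [0.5107 0.0371 0.086 ]
(329, 267.5) [0.5265 0.1308 0.086 ]
(210, 195) [0.4852 0.0393 0.    ]
(312, 195) [0.5018 0.1378 0.    ]
```

Call:
{"method": "arm_command", "body": {"motion": [[0,[0,0,-0.5],[0,0,0]],[0,[-0.4,0,0],[0,0,0]],[0,[-0.4,0,0],[0,0,0]],[0,[-0.35,0,0],[0,0,0]],[0,[0,0,0.3],[0,0,0]],[0,[0,0,0.3],[0,0,0]],[0,[0,0,0.2],[0,0,0]],[0,[0,0,0],[0,0,0]]]}}

```text
time: 5.88
ee_pos: [0.5576, 0.0753, 0.0507]
tcp_rot: [-180.0, -0.1, 170.5]
wrist_force: [0.5, 0.3, 0.5]
opening: 0.0
```

Run:
```python
from h import *
import cv2
o=bot.get_obs();print(o['ee_pos'],o['wrist_force'])
b=viewer.camera("wrist"); cv2.imwrite("pics/w4.png",cv2.resize(b[120:280,160:360],None,fx=3.5,fy=3.5))
```

```text
[0.55763954 0.07528324 0.05070946] [0.47884222 0.32935417 0.46610319]
```

View pics/w4.png

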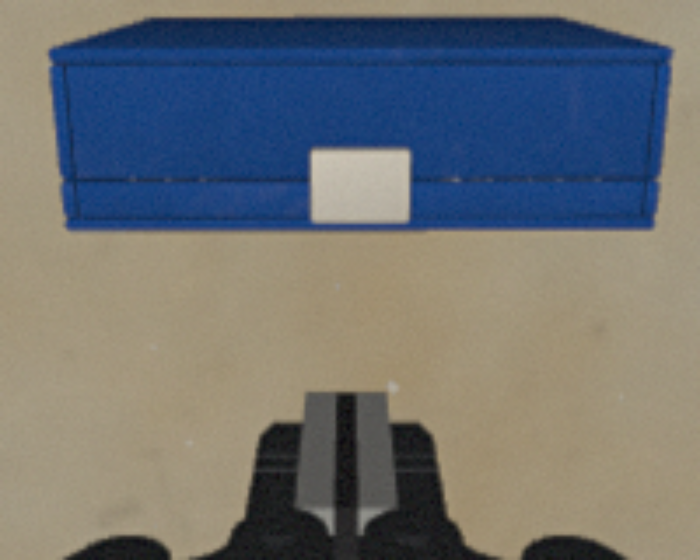

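Call:
{"method": "arm_command", "body": {"motion": [[0,[0.15,0,0],[0,0,0]],[0,[0.15,0,0],[0,0,0]],[0,[0.1,0,0],[0,0,0]],[0,[0.1,0,0],[0,0,0]],[0,[0.1,0,0],[0,0,0]],[0,[0.1,0,0],[0,0,0]],[0,[0.1,0,0],[0,0,0]]]}}

```text
time: 6.8
ee_pos: [0.5112, 0.0832, 0.052]
tcp_rot: [180.0, -0.0, 170.5]
wrist_force: [0.0, -0.7, 0.0]
opening: -0.0002
```

Run:
```python
from h import *
import cv2
o=bot.get_obs();print(o['ee_pos'],o['wrist_force'])
b=viewer.camera("wrist"); cv2.imwrite("pics/w5.png",cv2.resize(b[120:280,160:360],None,fx=3.5,fy=3.5))
```

```text
[0.51115675 0.08324951 0.051957  ] [ 0.04645358 -0.65132402  0.02553487]
```

View pics/w5.png

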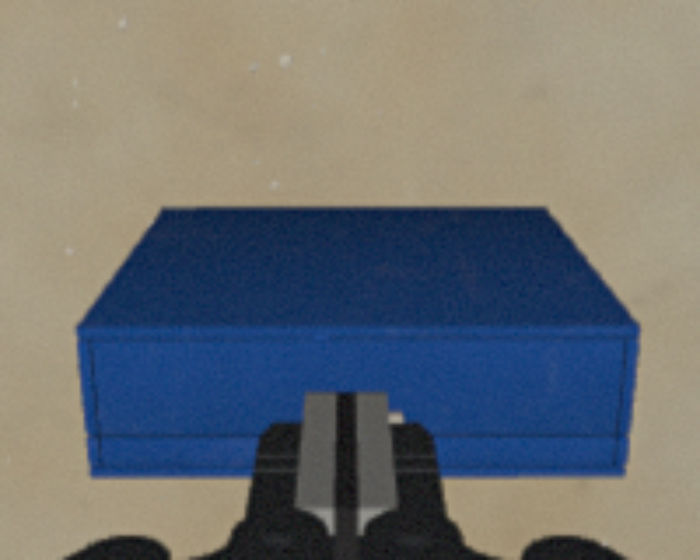

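Run:
```python
from h import *
import cv2
p=bot.get_obs()['ee_pos']
a=viewer.camera("side")
for d in (0,.02,.04):
    u,v=proj("side",p+np.array([0,0,d])); print(u,v); 
x0,y0=230,130
c=cv2.resize(a[y0:y0+120,x0:x0+120],None,fx=5,fy=5)
for d in (0,.02,.04):
    u,v=proj("side",p+np.array([0,0,d])); cv2.circle(c,(int((u-x0)*5),int((v-y0)*5)),3,(0,255,0),-1)
cv2.imwrite("pics/s5.png",c)
```

```text
300.1805284459213 230.8484309706678
300.6793818847656 224.81369123656248
301.1911636567497 218.62255461387295
```

View pics/s5.png

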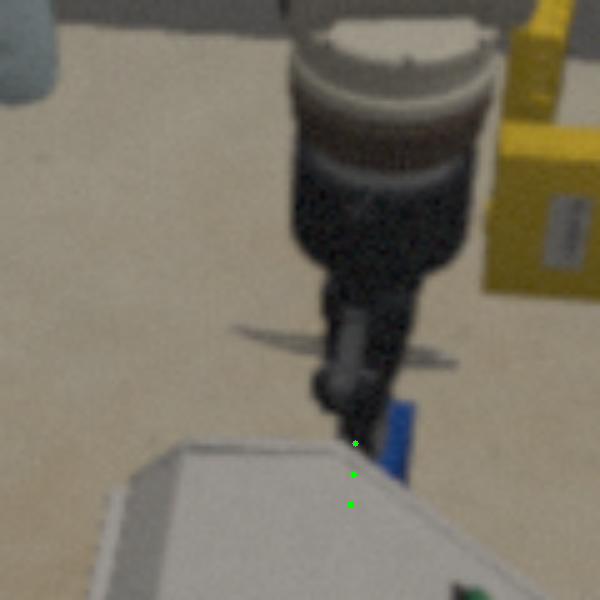

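Run:
```python
from h import *
import cv2
for p in [(182.3,213),(342,213),(186,256),(338,256)]: print(p,ray("wrist",*p,.086).round(4),ray("wrist",*p,.08).round(4))
for p in [(206,179.5),(316,179.5)]: print(p,ray("wrist",*p,.0).round(4))
c=viewer.calibration("wrist");print(c['T'].round(3), bot.get_obs()['ee_pos'])
```

```text
(182.3, 213) [0.4832 0.0426 0.086 ] [0.4853 0.0404 0.08  ]
(342, 213) [0.4987 0.1348 0.086 ] [0.5014 0.1364 0.08  ]
(186, 256) [0.5113 0.0376 0.086 ] [0.5146 0.0352 0.08  ]
(338, 256) [0.5269 0.1303 0.086 ] [0.5308 0.1317 0.08  ]
(206, 179.5) [0.4853 0.04   0.    ]
(316, 179.5) [0.5016 0.1368 0.    ]
[[ 0.166  0.939  0.301  0.432]
 [ 0.986 -0.158 -0.051  0.096]
 [-0.     0.306 -0.952  0.233]
 [ 0.     0.     0.     1.   ]] [0.51107076 0.08329679 0.05208172]
```

Run:
```python
from h import *
import cv2
p=np.array([.5572,.0761,.1521])
a=cv2.imread("pics/side1.png")
x0,y0=230,100
c=cv2.resize(a[y0:y0+120,x0:x0+120],None,fx=5,fy=5)
for d in (0,.02,.04):
    u,v=proj("side",p+np.array([0,0,d])); cv2.circle(c,(int((u-x0)*5),int((v-y0)*5)),3,(0,255,0),-1)
cv2.imwrite("pics/s1c.png",c)
```

```text
(no output)
```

View pics/s1c.png

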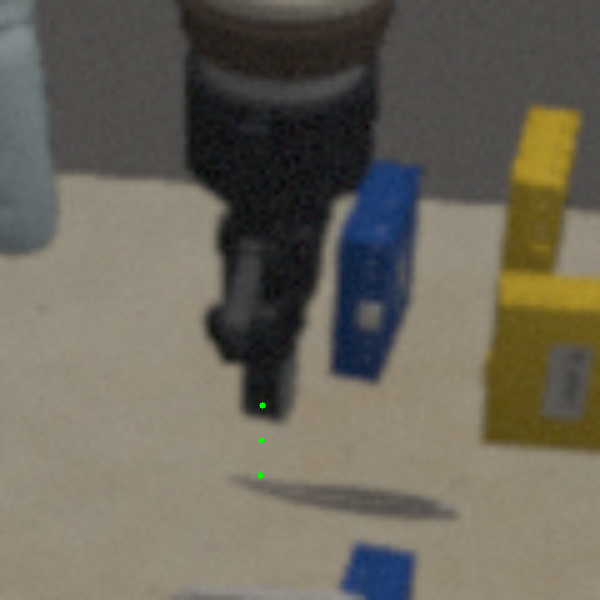

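Call:
{"method": "arm_command", "body": {"motion": [[0,[0,0,-0.3],[0,0,0]],[0,[-0.4,0,0],[0,0,0]],[0,[-0.4,0,0],[0,0,0]],[0,[0,0,0.3],[0,0,0]],[0,[0,0,0.3],[0,0,0]],[0,[0,0,0],[0,0,0]],[0,[0.15,0,0],[0,0,0]],[0,[0.12,0,0],[0,0,0]],[0,[0.1,0,0],[0,0,0]],[0,[0.1,0,0],[0,0,0]],[0,[0,0,0],[0,0,0]]]}}

```text
time: 8.28
ee_pos: [0.5308, 0.08, 0.0342]
tcp_rot: [180.0, 0.0, 170.5]
wrist_force: [0.4, 0.7, -0.3]
opening: -0.0003
```

Run:
```python
from h import *
import cv2
o=bot.get_obs();print(o['ee_pos'],o['wrist_force'])
b=viewer.camera("wrist"); cv2.imwrite("pics/w6.png",cv2.resize(b[120:280,160:360],None,fx=3.5,fy=3.5))
```

```text
[0.53083244 0.08002113 0.03423703] [ 0.35372305  0.66601815 -0.32839822]
```

View pics/w6.png

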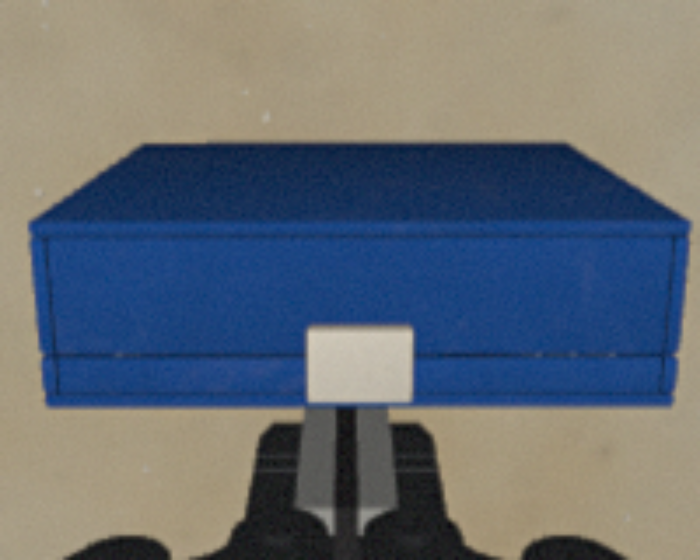

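Now the tip is occluded by the box's far top edge (crop row 405), so it stands behind the lid as wanted. Pushing on.

Call:
{"method": "arm_command", "body": {"motion": [[0,[0.1,0,0],[0,0,0]],[0,[0.1,0,0],[0,0,0]],[0,[0.1,0,0],[0,0,0]],[0,[0,0,0],[0,0,0]]]}}

```text
time: 8.82
ee_pos: [0.5129, 0.083, 0.034]
tcp_rot: [180.0, -0.0, 170.5]
wrist_force: [0.6, 0.3, -0.0]
opening: 0.0003
```

Run:
```python
from h import *
import cv2
o=bot.get_obs();print(o['ee_pos'],o['wrist_force'])
b=viewer.camera("wrist"); cv2.imwrite("pics/w7.png",cv2.resize(b[120:280,160:360],None,fx=3.5,fy=3.5))
```

```text
[0.51285959 0.08299372 0.03403223] [ 0.5974566   0.31689421 -0.04206811]
```

View pics/w7.png

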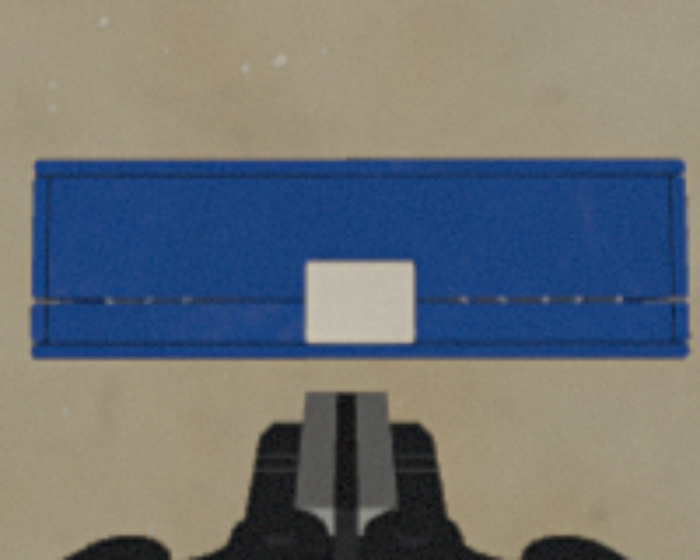

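Call:
{"method": "arm_command", "body": {"motion": [[0,[0,0,0],[0,0,0]],[0,[0,0,0],[0,0,0]]]}}

```text
time: 9.12
ee_pos: [0.5134, 0.0829, 0.034]
tcp_rot: [180.0, 0.0, 170.5]
wrist_force: [-0.6, -0.1, -0.3]
opening: 0.0001
```

Run:
```python
from h import *
import cv2
o=bot.get_obs();print(o['ee_pos'],o['wrist_force'])
b=viewer.camera("wrist"); cv2.imwrite("pics/w8.png",b)
```

```text
[0.513426   0.08287643 0.03396327] [-0.56918154 -0.05779972 -0.26736639]
```

View pics/w8.png

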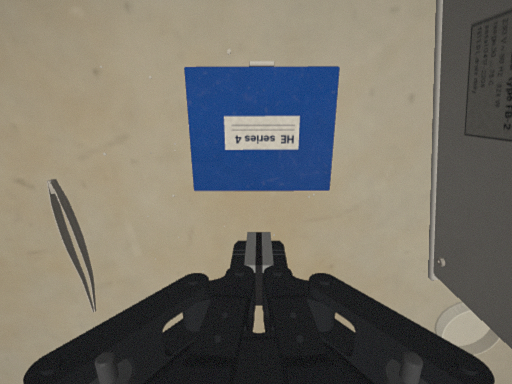

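Call:
{"method": "arm_command", "body": {"motion": [[0,[0,0,-0.75],[0,0,0]],[0,[0,0,-0.75],[0,0,0]],[0,[0,0,-0.75],[0,0,0]],[0,[-0.02,-0.74,0],[0,0,0]],[0,[-0.02,-0.74,0],[0,0,0]],[0,[-0.02,-0.74,0],[0,0,0]],[0,[-0.02,-0.74,0],[0,0,0]],[0,[-0.02,-0.74,0],[0,0,0]],[0,[-0.02,-0.74,0],[0,0,0]],[0,[-0.02,-0.74,0],[0,0,0]],[0,[0,0,0],[0,0,0]],[0,[0,0,0],[0,0,0]]]}}

```text
time: 10.68
ee_pos: [0.4701, -0.2248, 0.1689]
tcp_rot: [180.0, -0.0, 170.4]
wrist_force: [0.8, -0.1, -0.5]
opening: 0.0002
```

Run:
```python
from h import *
import cv2
o=bot.get_obs();print(o['ee_pos'],o['tcp_rot'],o['wrist_force'])
b=viewer.camera("wrist"); cv2.imwrite("pics/w9.png",b)
```

```text
[ 0.47013047 -0.22484702  0.16889391] [ 1.79982196e+02 -1.60875501e-02  1.70441962e+02] [ 0.79400506 -0.09630356 -0.47386124]
```

View pics/w9.png

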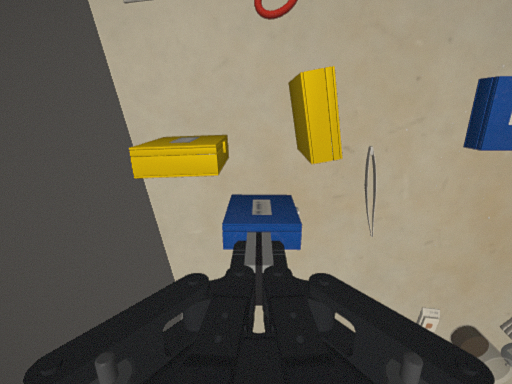

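Run:
```python
from h import *
import cv2
b=cv2.imread("pics/w9.png"); cv2.imwrite("pics/w9c.png",cv2.resize(b[185:260,205:320],None,fx=6,fy=6,interpolation=cv2.INTER_CUBIC))
```

```text
(no output)
```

View pics/w9c.png

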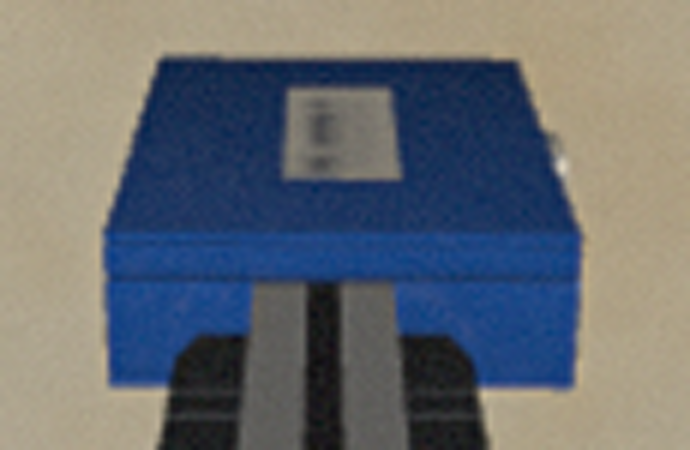

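Run:
```python
from h import *
for p in [(222.7,224),(301.7,224),(223.3,249.3),(300.7,249.3)]: print(p,ray("wrist",*p,.098).round(4))
for p in [(231.7,195),(291.5,195)]: print(p,ray("wrist",*p,.0).round(4))
```

```text
(222.7, 224) [ 0.4974 -0.2661  0.098 ]
(301.7, 224) [ 0.5108 -0.1867  0.098 ]
(223.3, 249.3) [ 0.5259 -0.2714  0.098 ]
(300.7, 249.3) [ 0.5394 -0.1912  0.098 ]
(231.7, 195) [ 0.4984 -0.2664  0.    ]
(291.5, 195) [ 0.512  -0.1858  0.    ]
```

Call:
{"method": "arm_command", "body": {"motion": [[0,[0,0.07,0.6],[0,0,0]],[0,[0,0,0.6],[0,0,0]],[0,[0,0,0.5],[0,0,0]],[0,[0,0,0.33],[0,0,0]],[0,[0,0,0],[0,0,0]],[0,[-0.12,0,0],[0,0,0]],[0,[-0.12,0,0],[0,0,0]],[0,[-0.1,0,0],[0,0,0]],[0,[0,0,0],[0,0,0]]]}}

```text
time: 11.85
ee_pos: [0.4915, -0.2244, 0.0473]
tcp_rot: [-180.0, 0.0, 170.5]
wrist_force: [0.5, 0.5, 0.3]
opening: 0.0005
```

Run:
```python
from h import *
import cv2
o=bot.get_obs();print(o['ee_pos'],o['tcp_rot'],o['wrist_force'])
b=viewer.camera("wrist"); cv2.imwrite("pics/w10.png",b)
a=viewer.camera("side"); cv2.imwrite("pics/s10.png",cv2.resize(a[100:220,260:380],None,fx=5,fy=5))
```

```text
[ 0.49152747 -0.22435536  0.04729256] [-1.79997471e+02  7.74859418e-03  1.70484950e+02] [0.49173433 0.54603209 0.32640019]
```

View pics/w10.png

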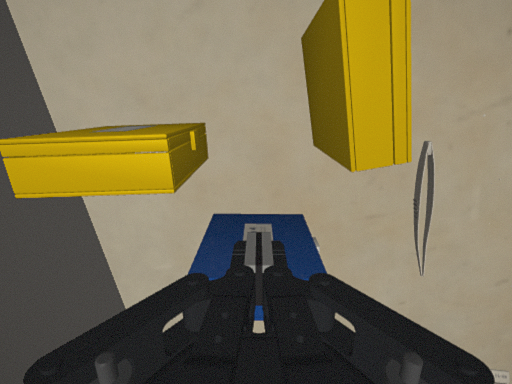

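View pics/s10.png

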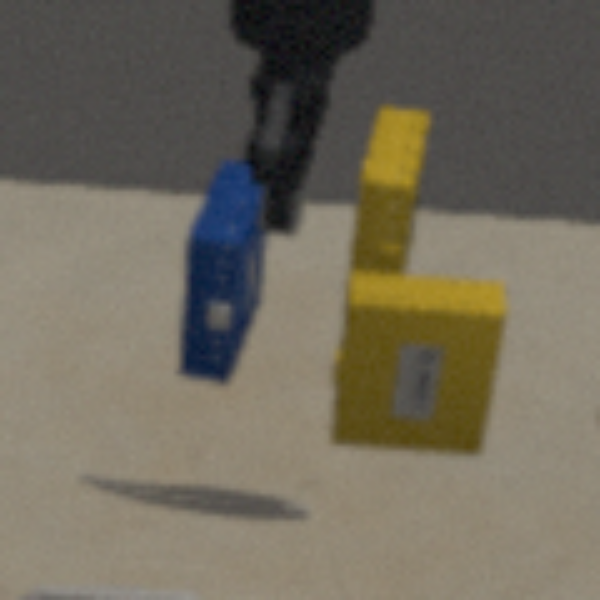

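Call:
{"method": "arm_command", "body": {"motion": [[0,[-0.1,0,0],[0,0,0]],[0,[-0.1,0,0],[0,0,0]],[0,[-0.1,0,0],[0,0,0]],[0,[-0.1,0,0],[0,0,0]],[0,[-0.1,0,0],[0,0,0]],[0,[0,0,0],[0,0,0]],[0,[0,0,0],[0,0,0]],[0,[0,0,0],[0,0,0]]]}}

```text
time: 12.95
ee_pos: [0.5204, -0.2292, 0.0472]
tcp_rot: [-180.0, -0.0, 170.5]
wrist_force: [-0.3, 0.6, -0.7]
opening: -0.0002
```

Run:
```python
from h import *
import cv2
o=bot.get_obs();print(o['ee_pos'],o['tcp_rot'],o['wrist_force'])
a=viewer.camera("side"); cv2.imwrite("pics/s11.png",cv2.resize(a[100:220,260:380],None,fx=5,fy=5))
```

```text
[ 0.52040891 -0.22919627  0.04719984] [-1.79998583e+02 -3.83164434e-03  1.70471592e+02] [-0.33386617  0.64401968 -0.66994298]
```

View pics/s11.png

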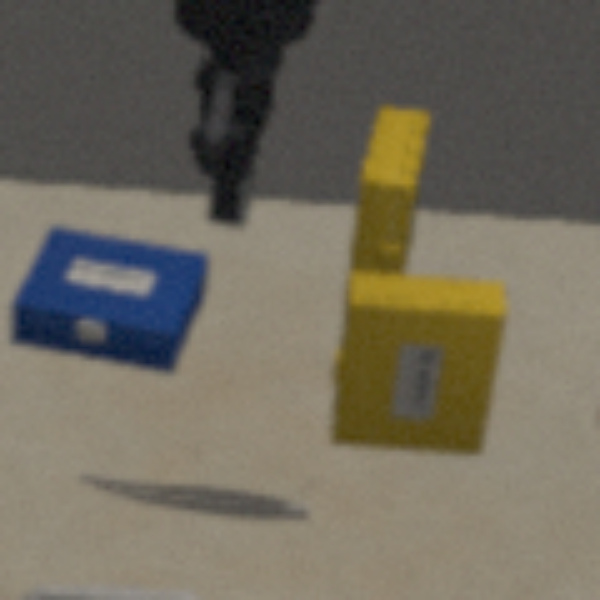

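Call:
{"method": "arm_command", "body": {"motion": [[0,[0,0,-0.6],[0,0,0]],[0,[0,0,-0.8],[0,0,0]],[0,[0.5,0,-0.8],[0,0,0]],[0,[0.5,0,0],[0,0,0]],[0,[0.5,0,0],[0,0,0]],[0,[0,0,0],[0,0,0]],[0,[0,0,0],[0,0,0]]]}}

```text
time: 13.88
ee_pos: [0.4323, -0.2145, 0.1793]
tcp_rot: [-180.0, 0.0, 170.5]
wrist_force: [0.6, 0.2, -0.0]
opening: -0.0
```

Run:
```python
from h import *
import cv2
o=bot.get_obs();print(o['ee_pos'],o['wrist_force'])
a=viewer.camera("wrist"); cv2.imwrite("pics/w12.png",a)
t=viewer.camera("top"); cv2.imwrite("pics/t12.png",t)
d=np.abs(t.astype(int)-cv2.imread("pics/top0.png")).max(2); cv2.imwrite("pics/d12.png",np.hstack([t[60:300,130:400],cv2.cvtColor(np.clip(d*3,0,255).astype(np.uint8),8)[60:300,130:400]]))
```

```text
[ 0.43226092 -0.2144665   0.17930718] [ 0.63995595  0.24209069 -0.02160353]
```

View pics/w12.png

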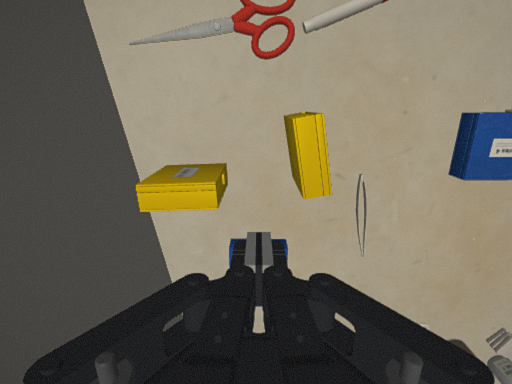

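View pics/d12.png

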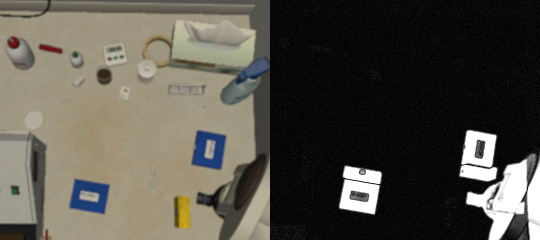

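Run:
```python
from h import *
for n,p,s in (("low",(220,256),(.492,.0885,.043)),("tall",(339,209),(.533,-.231,.049))):
    q=ray("top",*p,.03); q[2]=0; print(n,q.round(3),np.linalg.norm(q-np.array(s)).round(3))
bot.job_done()
```

```text
low [0.455 0.089 0.   ] 0.057
tall [ 0.588 -0.243  0.   ] 0.075
the job is handed in; nothing more can be done
```

Both blue slide boxes now lie flat on the bench with their label and lid up, and I have handed the job in at about 14 s of the 48 s allowed. I pushed the low box from the far side towards the robot, and the tall one from the robot's side away from it. In each case the shut fingertips pushed near the top edge. The two yellow boxes were not meant, and I left them alone.

**Last checks**
- **Box positions:** the top image puts the box origins about 57 mm (low) and 75 mm (tall) from where they started, within the 110 mm limit. The tall figure is slightly above the 60–70 mm expected from tipping alone. My estimate is only good to several millimetres, because the tall box's top edge measured 80 mm instead of 86 mm.
- **Other objects:** comparing the top image before and after, only the two boxes and the arm had changed. The arm hid the second yellow box in that view, but it stood upright in the last wrist image.
- **Forces and clearance:** at every reading the wrist force was about 1 N or less on each axis. The arm ended up and clear of everything.

**What disagreed:** the shut fingertips turned out to end about 35 mm above the reported tool position. My first two passes at the low box therefore went over its top without moving it. I confirmed the offset in the side image, lowered the tool to suit, and then both boxes went over.

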